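# Point out the cream calibration standard and confirm it

### The job

Show which calibration standard is next: point down at the cream-coloured one in the tray with the fingertips just above its middle (a finger's breadth or so, not touching it), stay there for a good two seconds, then press the green confirm button right down and let it go again. Do not bring the fingertips down over either of the grey ones, do not touch the tray or the standards, and leave everything else where it is.

Things in the scene. Friction and masses are not known exactly. Their poses are not given: they have to be found in the camera images.
- cal_load_top (a point): the cream calibration standard: cream-coloured block 30 x 24 x 13 mm with a round metal connector on one end (43 mm over all), lying level on the foam of the tray, loose. This point is at the middle of its 43 mm length, on its upper face (about 21 mm above the worktop); its x axis runs along the piece away from the connector, z up
- cal_open_top (a point): a light grey calibration standard: light grey block 30 x 24 x 13 mm with a round metal connector on one end (43 mm over all), lying level on the foam of the tray, loose. This point is at the middle of its 43 mm length, on its upper face (about 21 mm above the worktop); its x axis runs along the piece away from the connector, z up
- cal_short_top (a point): the other light grey calibration standard: light grey block 30 x 24 x 13 mm with a round metal connector on one end (43 mm over all), lying level on the foam of the tray, loose. This point is at the middle of its 43 mm length, on its upper face (about 21 mm above the worktop); its x axis runs along the piece away from the connector, z up. The three standards lie side by side in a row, about 45 mm from centre to centre, in any order
- cal_tray: dark blue open tray, 85 x 140 mm, lined with black foam, rim 18 mm high, foam 8 mm above the worktop; loose, 0.4 kg. Origin at the centre of its underside, y along its 140 mm side (the row of standards), z up. The standards stand 3 mm above its rim. The monitor rises close to the right of the tray (a wide gripper body low over the tray needs turning so that it clears it)
- confirm_top (a point): centre of the top face of the green push button when not pressed; z up. The button is 34 mm across, its top 22 mm above the worktop, in a round grey housing 50 mm across and 12 mm high fixed to the worktop, and is pressed straight down; a small-drawer cabinet about 0.2 m high stands beyond the loupe, to the left of the button, and a shelf hangs over the table behind the button
- confirm (a joint): travel of the green button, m: 0 released, 0.006 fully down (about 5 N); a spring returns it
- loupe: bystander: black stand loupe, 41 mm across, 36 mm high, origin under its centre, loose
- solder_spool: bystander: spool of white solder wire with black flanges, 56 mm across, 45 mm high, origin under its centre, loose
- pcb_coupon: bystander: green test board on four posts, 42 x 60 x 11 mm, origin under its centre, loose

How it is judged:
By the outcome, as a careful person would: the job done as asked, in the order asked, and still so for the second after the job is handed in, with the robot touching nothing.
It also fails if it takes over 40 s, if anything falls off the work surface, if the arm or the gripper's body presses on something with over 40 N, if the wrist force passes 120 N, or if a joint passes its speed limit or range.

### The arm

A 6-joint arm with a two-finger parallel gripper is mounted at the origin on the work surface; the furniture and walls round the work are solid. World frame = base frame: x ahead of the robot, y to its left, z up, the work surface at z = 0. Lengths are in m, angles in rad, forces in N, time in s.
With the tool pointing down it reaches from about 0.25 to 0.725 m from the base axis. Payload 4 kg.
Tool frame: the origin (TCP) lies at the very end of the fingers, on their centre line; the grasp point (between the pads) lies 19 mm behind it; z points along the fingers, y is the line along which they close (so a half turn about z gives the same grasp; the last joint's range is limited). The gripper opens to 85 mm and grips with 20 to 120 N. Pads are 22 mm wide; open, the fingers measure 114 mm over their backs; the gripper's body (76 mm by 85 mm) begins 54 mm behind the grasp point. The pads swing forward as they close: fully open they stand 13 mm farther back than shut.
Start: joints at [0, 0.241, 0.005, 1.335, 0, 1.571], TCP at [0.5, -0, 0.231] pointing down, gripper open.
Joint ranges: [-2.72, 2.72], [-1.05, 1.87], [-1.09, 1.28], [-1.99, 2.15], [-1.42, 1.44], [-3.14, 3.14]. Speed limits (rad/s): [2.79, 2.79, 3.14, 3.14, 3.14, 3.14].

### API

Orientations are given as a unit quaternion [x, y, z, w].
In Python, from workcell import bot, vision, workorder, boxes_of gives the robot as it stands.
- The arm moves only by the tool send_rows, never from a script. Its argument "motion" is text: rows parted by semicolons, each of 5 numbers parted by spaces: the closure, from -1 (fully open) to 1 (shut), so that 0 is half open, then the shift along the tool's x, y, z in cm, then the turn about the tool's z in rad. In form: claw x y z twist; .... A call has 1 to 5 rows; each row is the pose to reach, as a shift and turn from the pose commanded when the call began, along the tool's axes at that moment; what a row does not reach only later rows make up. A row lasts 1/10 s, in which the tool goes at most 50 mm and 8.59 degrees, less where a joint would pass 70% of its speed; a pose out of reach is approached as far as the arm can. A call with a gripper value outside its range is refused whole. The fingers move at their own pace and stop on an object; the grip force is fixed at half the most. Time passes only in rows, so rows that repeat a pose let the fingers close. It gives the time, the measured TCP pose, the force, the opening and the grip force at its end, in the units of the state.
- bot.get_obs(): the state, without advancing time (a new reading comes with each control period).
- vision.camera(name): name is "scene" or "side" or "wrist"; returns the picture (420x560x3 uint8, red, green, blue); there is no depth.
- vision.camera_model(name): a dict with "fov_y" (degrees; the focal length in pixels is half the picture's height over the tangent of half this angle, whatever the lens; pixels are square), "cx", "cy" (the principal point, pixels), "world_from_camera" (4x4, takes a point from camera to world coordinates); the wrist camera has in their place "hand_eye" (4x4, takes a point from camera to tool coordinates, whose origin is the TCP and whose axes are the flange's). Camera axes: x right, y down, z forward; pixel columns grow to the right and rows downward; lengths in m; the calibration is good to about 2 mm. A picture is of the moment at which its call begins: read the wrist's pose just before it. camera_model takes no time and is no camera call.
- workorder.job_done(): hands the job in; it is judged then, once.
Trained networks look in the newest picture that a camera, given by its name, has taken for a name from the list of things; names that differ only in an ending like _2 or _b are one class to them, and where a whole thing is asked for, a point or a joint stands for the part that bears it (a point fixed in the world has none). Each returns a list of dicts, best first, with "conf" (0 to 1); they miss things now and then, are a little off and sometimes report something else, mostly with a low value. They report only what shows in the picture. A call takes as long as a camera call.
- boxes_of(camera, target): "rect" ([centre column, centre row, width, height] in pixels, round what is visible of it).
The state is a dict: "clock": time; "joint_pos": joint angles; "joint_vel": joint speeds; "tau": joint torques, N m; "eef_pos": TCP position; "tool_rot": TCP orientation; "ft_force": force on the tool from outside, world axes, zero at the start; "ft_torque": the same for the moment, N m; "grip_width": finger opening in m; "grasp_force": force on a finger pad.
Only numpy, scipy, OpenCV 4.12 (cv2) and the standard library are available. Lean on these libraries where they do the work, as an engineer would, in place of code of your own. Each camera call takes 0.05 s, during which the arm holds its last target. There are 200 camera calls.

## Working session

There is one attempt and no reset: what is moved stays moved. The work goes in short steps, Python scripts to look and compute and a tool call to move; the robot and the scene stay as the last step left them, time stands still between calls to the robot, and variables do not carry over. Pictures are saved under pics/ and viewed, at most 10 in all, crops included, and the job is handed in when it is done.

Besides the shell and the picture viewer there is one more tool, called after ">>>" as name(argument=value, ...), one argument or row to a line, values as JSON. send_rows: Moves the arm, as the interface text tells. Its arguments: {"type":"object","properties":{"motion":{"type":"string"}},"required":["motion"]}

```bash
mkdir -p pics
cat > h.py <<'E'
import numpy as np,cv2
from workcell import bot,vision,workorder,boxes_of
from scipy.spatial.transform import Rotation as R
def T(cam):
    m=vision.camera_model(cam)
    if 'world_from_camera' in m: return m,np.array(m['world_from_camera'])
    o=bot.get_obs();t=np.eye(4);t[:3,:3]=R.from_quat(o['tool_rot']).as_matrix();t[:3,3]=o['eef_pos']
    return m,t@np.array(m['hand_eye'])
def world(m,t,u,v,z):
    f=210/np.tan(np.radians(m['fov_y'])/2)
    d=t[:3,:3]@np.array([(u-m['cx'])/f,(v-m['cy'])/f,1]);p=t[:3,3]
    return p+d*(z-p[2])/d[2]
def snap(cam,fn):
    m,t=T(cam);im=vision.camera(cam);cv2.imwrite('pics/'+fn,cv2.cvtColor(im,cv2.COLOR_RGB2BGR));return m,t,im
E
python3 - <<'E'
from h import *
print(bot.get_obs()['tool_rot'])
ims=[]
for c in ['scene','wrist']:
    m,t,im=snap(c,c+'1.png');ims.append(im)
    print(c,m.keys(),t[:3,3].round(3))
    for n,z in [('cal_load_top',.018),('cal_open_top',.018),('confirm_top',.02),('cal_tray',.01)]:
        for b in boxes_of(c,n)[:3]: print(n,round(b['conf'],2),np.round(b['rect']),world(m,t,b['rect'][0],b['rect'][1],z).round(3))
E
```

```text
[ 0.70710447  0.70710831 -0.00075156 -0.00073048]
scene dict_keys(['fov_y', 'cx', 'cy', 'world_from_camera']) [-0.115  0.838  0.518]
cal_load_top 0.75 [319. 209.  23.  16.] [0.413 0.304 0.018]
cal_load_top 0.18 [313. 165.  10.  11.] [0.541 0.198 0.018]
cal_open_top 0.57 [300. 220.  28.  12.] [0.409 0.353 0.018]
confirm_top 0.67 [312. 166.  18.   9.] [0.538 0.205 0.02 ]
cal_tray 0.63 [319. 217.  85.  52.] [0.404 0.311 0.01 ]
wrist dict_keys(['fov_y', 'cx', 'cy', 'hand_eye']) [0.5   0.077 0.374]
```

View pics/scene1.png

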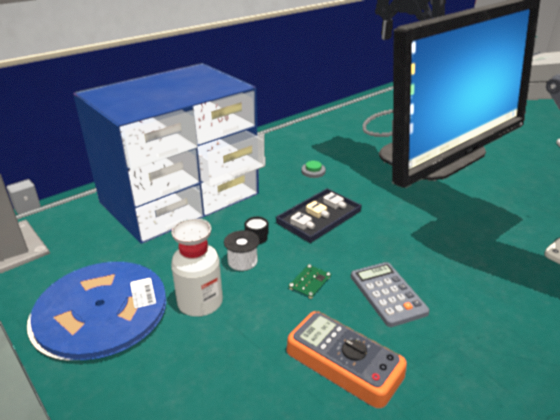

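View pics/wrist1.png

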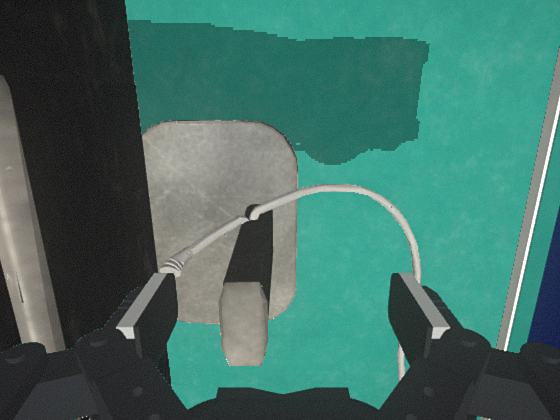

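The scene view shows the tray at about (319,217). The cream standard is in the middle at (317,209), between the two grey ones. The green button is at (313,166), with the monitor to its right. The wrist view shows the monitor's foot and its cable, with the panel at the left. Next is the side view and the monitor's extent.

Run:
```python
from h import *
m,t,im=snap('side','side1.png')
print(t[:3,3].round(3),t[:3,2].round(2))
for n,z in [('cal_load_top',.018),('cal_open_top',.018),('confirm_top',.02),('cal_tray',.01)]:
    for b in boxes_of('side',n)[:3]: print(n,round(b['conf'],2),np.round(b['rect']),world(m,t,b['rect'][0],b['rect'][1],z).round(3))
m,t=T('scene')
for n,u,v,z in [('left',302,221,.018),('mid',317,209,.018),('right',337,200,.018),('foot near',430,177,0),('foot left',383,155,0),('foot right',485,152,0)]+[(f'tray',u,v,.018) for u,v in [(276,213),(328,191),(361,208),(311,237)]]: print(n,world(m,t,u,v,z).round(3))
f=210/np.tan(np.radians(m['fov_y'])/2)
# monitor panel corners: assume vertical planes, list along ray
for n,u,v in [('botleft',400,178),('botright',525,120),('topleft',397,30)]:
    for z in [.02,.05,.08,.12,.2,.3,.4]: print(n,z,world(m,t,u,v,z).round(3))
m,t=T('wrist')
for u,v in [(160,130),(300,130),(290,320),(160,320),(128,20),(160,260)]: print(u,v,[world(m,t,u,v,z).round(3)[:2] for z in (0,.05,.1)])
```

```text
[0.367 1.214 0.494] [ 0.07 -0.88 -0.46]
cal_load_top 0.64 [291. 215.  18.   9.] [0.414 0.308 0.018]
cal_open_top 0.7 [292. 228.  20.   9.] [0.41  0.365 0.018]
confirm_top 0.38 [243. 193.  10.  12.] [0.534 0.22  0.02 ]
cal_tray 0.6 [294. 219.  45.  46.] [0.409 0.312 0.01 ]
cal_tray 0.21 [287. 258.  19.  28.] [0.411 0.465 0.01 ]
left [0.406 0.352 0.018]
mid [0.416 0.306 0.018]
right [0.414 0.256 0.018]
foot near [0.371 0.023 0.   ]
foot left [0.499 0.022 0.   ]
foot right [ 0.359 -0.169  0.   ]
tray [0.454 0.371 0.018]
tray [0.448 0.247 0.018]
tray [0.367 0.242 0.018]
tray [0.361 0.371 0.018]
botleft 0.02 [0.389 0.104 0.02 ]
botleft 0.05 [0.358 0.148 0.05 ]
botleft 0.08 [0.328 0.192 0.08 ]
botleft 0.12 [0.287 0.251 0.12 ]
botleft 0.2 [0.207 0.369 0.2  ]
botleft 0.3 [0.105 0.517 0.3  ]
botleft 0.4 [0.004 0.664 0.4  ]
botright 0.02 [ 0.371 -0.365  0.02 ]
botright 0.05 [ 0.342 -0.292  0.05 ]
botright 0.08 [ 0.313 -0.22   0.08 ]
botright 0.12 [ 0.274 -0.123  0.12 ]
botright 0.2 [0.196 0.07  0.2  ]
botright 0.3 [0.098 0.312 0.3  ]
botright 0.4 [0.    0.553 0.4  ]
topleft 0.02 [ 1.136 -0.812  0.02 ]
topleft 0.05 [ 1.061 -0.712  0.05 ]
topleft 0.08 [ 0.985 -0.613  0.08 ]
topleft 0.12 [ 0.885 -0.481  0.12 ]
topleft 0.2 [ 0.684 -0.215  0.2  ]
topleft 0.3 [0.433 0.116 0.3  ]
topleft 0.4 [0.181 0.447 0.4  ]
160 130 [array([0.377, 0.04 ]), array([0.393, 0.045]), array([0.41, 0.05])]
300 130 [array([0.518, 0.04 ]), array([0.515, 0.045]), array([0.513, 0.05 ])]
290 320 [array([ 0.509, -0.183]), array([ 0.508, -0.148]), array([ 0.507, -0.114])]
160 320 [array([ 0.354, -0.183]), array([ 0.374, -0.148]), array([ 0.393, -0.114])]
128 20 [array([0.357, 0.14 ]), array([0.376, 0.131]), array([0.395, 0.123])]
160 260 [array([ 0.362, -0.105]), array([ 0.381, -0.08 ]), array([ 0.399, -0.056])]
```

View pics/side1.png

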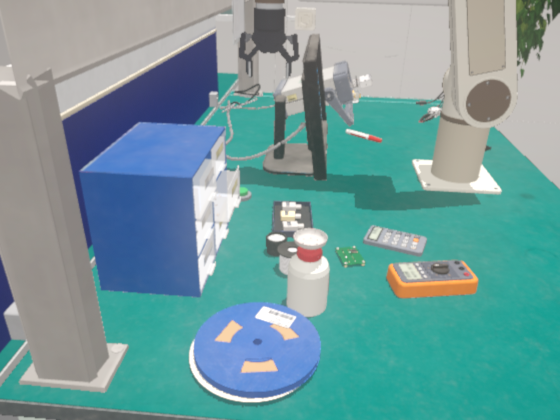

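The side view puts the monitor panel at x≈0.36–0.42, with its left edge at y≈0.14. The hand starts behind the panel, so I'll slide straight left past it before anything else.

>>> send_rows(
  motion="1 5 0 0 0; 1 10 0 0 0; 1 15 0 0 0; 1 20 0 0 0; 1 22 0 0 0",
)

```text
clock: 1.25
eef_pos: [0.4996, 0.2241, 0.2312]
tool_rot: [0.706, 0.709, 0.001, -0.0]
ft_force: [0.3, -0.6, 0.2]
grip_width: 0.0123
grasp_force: 0.0
```

>>> send_rows(
  motion="1 0 -2 -1 0; 1 0 -4 -2 0; 1 0 -4 -2 0; 1 0 -4 -2 0",
)

```text
clock: 1.65
eef_pos: [0.4604, 0.2202, 0.2517]
tool_rot: [0.707, 0.707, 0.001, 0.0]
ft_force: [0.5, 0.6, 0.2]
grip_width: 0.0001
grasp_force: 0.0
```

Run:
```python
from h import *
o=bot.get_obs();print(o['clock'],np.round(o['eef_pos'],3),np.round(o['tool_rot'],3),o['grip_width'])
m,t,im=snap('wrist','wrist2.png')
for n,z in [('cal_load_top',.019),('cal_open_top',.019),('confirm_top',.022)]:
    for b in boxes_of('wrist',n)[:3]: print(n,round(b['conf'],2),np.round(b['rect']),world(m,t,b['rect'][0],b['rect'][1],z).round(4))
m,t=T('scene')
for n,u,v,z in [('cab front bottom right',258,195,0),('cab front top right',254,93,.2),('cab back top right',207,67,.2),('cab top left front',127,120,.2),('spool/loupe',257,232,.036)]: print(n,world(m,t,u,v,z).round(3))
```

```text
1.65 [0.46  0.22  0.252] [0.707 0.707 0.001 0.   ] 7.66138008509161e-05
cal_load_top 0.72 [238.  84.  49.  30.] [0.4174 0.3041 0.019 ]
cal_open_top 0.77 [230.  36.  48.  33.] [0.4111 0.3464 0.019 ]
confirm_top 0.59 [357. 188.  32.  29.] [0.5389 0.2    0.022 ]
cab front bottom right [0.545 0.341 0.   ]
cab front top right [0.563 0.33  0.2  ]
cab back top right [0.737 0.315 0.2  ]
cab top left front [0.596 0.555 0.2  ]
spool/loupe [0.411 0.446 0.036]
```

View pics/wrist2.png

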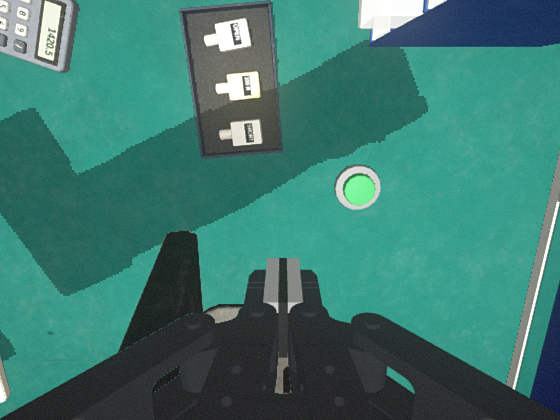

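The wrist view shows the cream standard in the middle at (238,85) and the button at (358,189). I'll move over the cream one and lower partway.

>>> send_rows(
  motion="1 4.2 -2.2 0 0; 1 8.5 -4.4 0 0; 1 8.5 -4.4 4 0; 1 8.5 -4.4 9 0; 1 8.5 -4.4 13 0",
)

```text
clock: 2.35
eef_pos: [0.4156, 0.305, 0.1189]
tool_rot: [0.707, 0.707, -0.0, -0.0]
ft_force: [-0.0, 1.0, -0.8]
grip_width: 0.0002
grasp_force: 0.0
```

Run:
```python
from h import *
o=bot.get_obs();print(o['clock'],np.round(o['eef_pos'],4))
for c in ['wrist','scene','side']:
    m,t,im=snap(c,c+'3.png')
    for b in boxes_of(c,'cal_load_top')[:2]: print(c,round(b['conf'],2),np.round(b['rect']),world(m,t,b['rect'][0],b['rect'][1],.018).round(4))
```

```text
2.35 [0.4156 0.305  0.1189]
wrist 0.86 [286. 209.  66.  39.] [0.4179 0.3035 0.018 ]
wrist 0.26 [441. 334.  46.  39.] [0.5405 0.2005 0.018 ]
scene 0.57 [320. 208.  21.  17.] [0.414 0.299 0.018]
side 0.64 [292. 216.  23.  10.] [0.4129 0.3117 0.018 ]
```

View pics/wrist3.png

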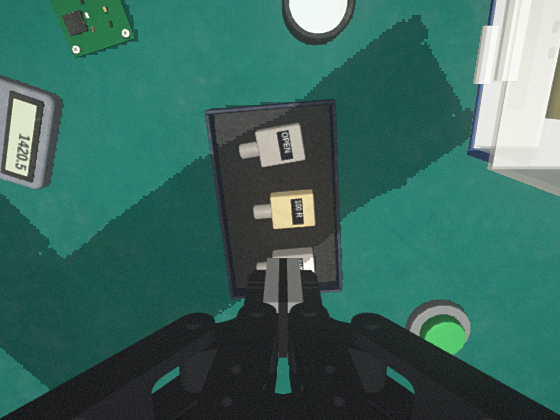

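The cream standard is at (285,210), within 2 mm of the TCP axis. I'll lower to about 13 mm above it and hold.

>>> send_rows(
  motion="1 -0.1 0.1 3 0; 1 -0.1 0.1 6 0; 1 -0.1 0.1 7.8 0; 1 -0.1 0.1 8.5 0; 1 -0.1 0.1 8.5 0",
)

```text
clock: 3.15
eef_pos: [0.418, 0.3045, 0.0373]
tool_rot: [0.707, 0.707, 0.001, 0.0]
ft_force: [-0.6, 0.6, 0.1]
grip_width: 0.0002
grasp_force: 0.0
```

Run:
```python
from h import *
o=bot.get_obs();print(o['clock'],np.round(o['eef_pos'],4))
ims=[]
for c,(u,v) in [('wrist',(285,270)),('side',(293,215))]:
    im=snap(c,c+'4.png')[2]; r=(70 if c=='side' else 130); ims.append(cv2.resize(im[v-r:v+r,u-r:u+r],(390,390),interpolation=2))
cv2.imwrite('pics/c4.png',np.hstack(ims)[:,:,::-1])
```

```text
3.15 [0.418  0.3045 0.0373]
```

View pics/c4.png

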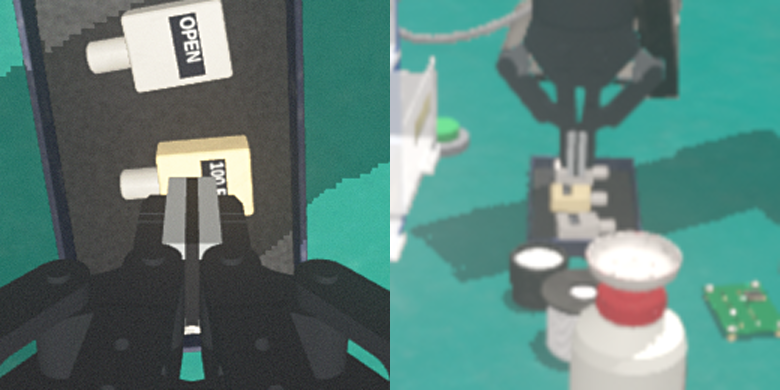

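The fingertips are over the middle of the cream standard and not touching it. I'll come down 3 mm more and hold for over 2 s.

>>> send_rows(
  motion="1 0 0 0.3 0; 1 0 0 0.3 0; 1 0 0 0.3 0; 1 0 0 0.3 0; 1 0 0 0.3 0",
)

```text
clock: 3.75
eef_pos: [0.417, 0.3041, 0.0334]
tool_rot: [0.707, 0.707, 0.0, 0.0]
ft_force: [0.4, 0.3, 0.5]
grip_width: -0.0002
grasp_force: 0.0
```

>>> send_rows(
  motion="1 0 0 0 0; 1 0 0 0 0; 1 0 0 0 0; 1 0 0 0 0; 1 0 0 0 0",
)

```text
clock: 4.25
eef_pos: [0.417, 0.304, 0.0333]
tool_rot: [0.707, 0.707, -0.0, -0.0]
ft_force: [0.9, -0.5, -0.0]
grip_width: 0.0002
grasp_force: 0.0
```

>>> send_rows(
  motion="1 0 0 0 0; 1 0 0 0 0; 1 0 0 0 0; 1 0 0 0 0; 1 0 0 0 0",
)

```text
clock: 4.75
eef_pos: [0.417, 0.304, 0.0333]
tool_rot: [0.707, 0.707, -0.0, -0.0]
ft_force: [0.0, -0.2, -0.8]
grip_width: -0.0001
grasp_force: 0.0
```

>>> send_rows(
  motion="1 0 0 0 0; 1 0 0 0 0; 1 0 0 0 0; 1 0 0 0 0; 1 0 0 0 0",
)

```text
clock: 5.25
eef_pos: [0.417, 0.304, 0.0333]
tool_rot: [0.707, 0.707, -0.0, 0.0]
ft_force: [0.3, -0.3, -0.6]
grip_width: 0.0003
grasp_force: 0.0
```

>>> send_rows(
  motion="1 0 0 0 0; 1 0 0 0 0; 1 0 0 0 0; 1 0 0 0 0; 1 0 0 0 0",
)

```text
clock: 5.75
eef_pos: [0.417, 0.304, 0.0333]
tool_rot: [0.707, 0.707, -0.0, -0.0]
ft_force: [-0.8, 0.4, 0.1]
grip_width: 0.0004
grasp_force: 0.0
```

>>> send_rows(
  motion="1 0 0 0 0; 1 0 0 0 0; 1 0 0 0 0; 1 0 0 0 0; 1 0 0 0 0",
)

```text
clock: 6.25
eef_pos: [0.417, 0.304, 0.0333]
tool_rot: [0.707, 0.707, -0.0, 0.0]
ft_force: [-0.6, -0.0, 0.2]
grip_width: 0.0002
grasp_force: 0.0
```

>>> send_rows(
  motion="1 0 0 -4 0; 1 0 0 -8 0; 1 0 0 -12 0; 1 0 0 -14 0; 1 0 0 -14 0",
)

```text
clock: 6.75
eef_pos: [0.4191, 0.3055, 0.1772]
tool_rot: [0.707, 0.707, 0.004, 0.001]
ft_force: [-0.4, -0.2, 0.8]
grip_width: 0.0002
grasp_force: 0.0
```

>>> send_rows(
  motion="1 -3.4 4.1 0 -0.15; 1 -6.8 8.2 0 -0.3; 1 -10.3 12.2 0 -0.45; 1 -10.3 12.2 0 -0.6; 1 -10.3 12.2 0 -0.7",
)

```text
clock: 7.25
eef_pos: [0.5405, 0.1981, 0.171]
tool_rot: [0.421, 0.907, -0.001, -0.001]
ft_force: [-0.9, 0.4, -0.0]
grip_width: -0.0001
grasp_force: 0.0
```

Run:
```python
from h import *
o=bot.get_obs();print(o['clock'],np.round(o['eef_pos'],4),np.round(o['joint_pos'],2))
m,t,im=snap('wrist','wrist5.png')
for b in boxes_of('wrist','confirm_top')[:2]: print(round(b['conf'],2),np.round(b['rect']),world(m,t,b['rect'][0],b['rect'][1],.02).round(4))
```

```text
7.25 [0.5405 0.1981 0.171 ] [ 0.35  0.42  0.1   1.26 -0.    1.22]
0.84 [282. 187.  40.  43.] [0.5394 0.1986 0.02  ]
```

View pics/wrist5.png

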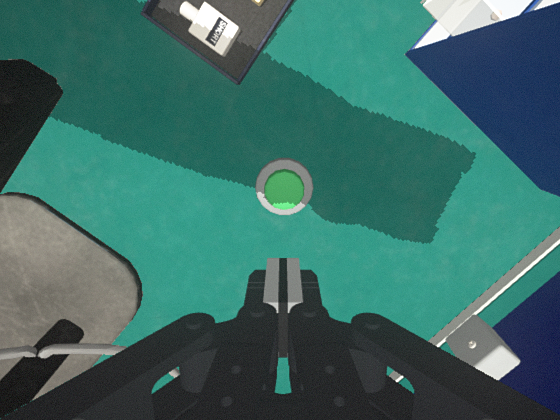

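The button shows at (284,189), right under the fingers (about 1 mm off). I'll descend to just above it.

>>> send_rows(
  motion="1 0 0 4 0; 1 0 0 8 0; 1 0 0 11 0; 1 0 0 13.5 0; 1 0 0 13.5 0",
)

```text
clock: 7.85
eef_pos: [0.5344, 0.2, 0.0335]
tool_rot: [0.422, 0.906, -0.004, -0.004]
ft_force: [-0.4, -0.0, 0.1]
grip_width: 0.0003
grasp_force: 0.0
```

>>> send_rows(
  motion="1 0 0 0 0; 1 0 0 0.5 0; 1 0 0 1 0; 1 0 0 1.5 0; 1 0 0 1.5 0",
)

```text
clock: 8.35
eef_pos: [0.5387, 0.2009, 0.023]
tool_rot: [0.422, 0.907, -0.0, -0.0]
ft_force: [0.6, 0.1, -1.2]
grip_width: 0.0004
grasp_force: 0.0
```

>>> send_rows(
  motion="1 0 0 0.3 0; 1 0 0 0.6 0; 1 0 0 0.8 0; 1 0 0 0.9 0; 1 0 0 0.9 0",
)

```text
clock: 8.85
eef_pos: [0.5393, 0.2011, 0.016]
tool_rot: [0.422, 0.907, 0.0, 0.0]
ft_force: [-3.2, -1.5, 11.7]
grip_width: -0.0001
grasp_force: 5.7
```

>>> send_rows(
  motion="1 0 0 0.1 0; 1 0 0 0.1 0; 1 0 0 0.1 0",
)

```text
clock: 9.15
eef_pos: [0.5394, 0.2011, 0.0159]
tool_rot: [0.422, 0.907, 0.001, 0.001]
ft_force: [-5.2, -2.0, 16.4]
grip_width: -0.0003
grasp_force: 8.2
```

>>> send_rows(
  motion="1 0 0 -1 0; 1 0 0 -4 0; 1 0 0 -8 0; 1 0 0 -12 0; 1 0 0 -12 0",
)

```text
clock: 9.65
eef_pos: [0.5431, 0.2025, 0.1397]
tool_rot: [0.422, 0.907, 0.004, 0.004]
ft_force: [0.4, 0.3, 0.1]
grip_width: -0.0001
grasp_force: 0.0
```

Run:
```python
from h import *
m,t,im=snap('wrist','wrist6.png')
s=snap('scene','scene6.png')[2]
cv2.imwrite('pics/c6.png',np.hstack([cv2.resize(im,(400,300)),cv2.resize(s[120:345,180:480],(400,300))])[:,:,::-1])
```

```text
(no output)
```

View pics/c6.png

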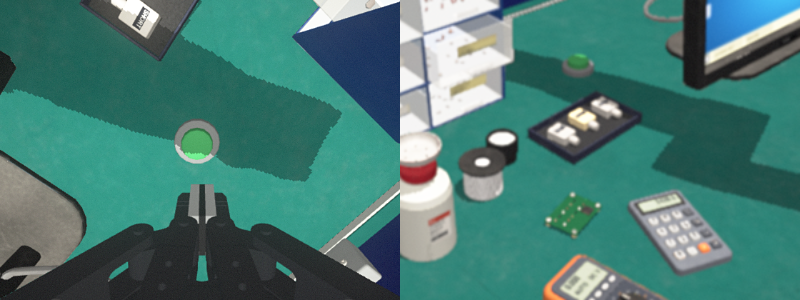

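The button was pressed to its stop and has come back up. The tray, standards and other items are where they were, and the arm is clear.

```bash
python3 -c "
from workcell import workorder
print(workorder.job_done())"
```

```text
the job is handed in; nothing more can be done
None
```

I held the fingertips about 12 mm above the middle of the cream standard for over 2.5 s, then pressed the green button fully down and released it; nothing else was disturbed, and the job is handed in.

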